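# Stir the slim pins out of a grinding-ball charge on a bar sieve

### The arm

A 6-joint arm with a two-finger parallel gripper is mounted at the origin on a cart in front of the work surface, level with it; the furniture and walls round the work are solid. World frame = base frame: x ahead of the robot, y to its left, z up, the work surface at z = 0. Lengths are in m, angles in degrees, forces in N, time in s.
With the tool pointing down it reaches from about 0.325 to 0.9 m from the base axis. Payload 6.1 kg.
Tool frame: the origin (TCP) lies at the very end of the fingers, on their centre line; the grasp point (between the pads) lies hold_point_z behind it (hold_point_z is the distance from the TCP to the grasp point, in m); z points along the fingers, y is the line along which they close (so a half turn about z gives the same grasp; the last joint's range is limited). The gripper opens to 87 mm and grips with 3 to 60 N. Pads are 19 mm wide; open, the fingers measure 117 mm over their backs; the gripper's body (75 mm by 190 mm) begins 51 mm behind the grasp point.
Start: joints at [-76.954, 12.628, 87.462, -0, 79.91, -7.225], TCP at [0.217, -0.586, 0.223] pointing down, gripper open.
Joint ranges: [-170.65, 170.65], [-52.31, 119.04], [5.05, 147.46], [-71.25, 251.25], [11.57, 151.72], [-153.62, 153.62]. Speed limits (degrees/s): [147.25, 147.25, 172.46, 180, 180, 180].

### API

Orientations are given as a 3x3 rotation matrix whose columns are the frame's x, y, z axes.
In Python, from plant import * gives the robot as it stands.
- The arm moves only by the tool apply_moves, never from a script. Its argument "commands" is a list that holds one entry, the list of rows, each a list of 5 numbers: the shift along the tool's x, y, z in cm, then the turn about the tool's z in degrees, then the closure, from -1 (fully open) to 1 (shut). In form: [[[x, y, z, spin, fingers], ...]]. A call has 1 to 5 rows; each row shifts and turns the commanded pose from where the row before left it, along the tool's axes as they then stand; what a row does not reach is not made up. A row lasts 1/10 s, in which the tool goes at most 50 mm and 8.59 degrees, less where a joint would pass 70% of its speed; a pose out of reach is approached as far as the arm can. A call is refused whole if a number of a shift passes 5 or a number of a turn 8.59, either way. A call with a gripper value outside its range is refused whole. The fingers move at their own pace and stop on an object; "force" is the grip in N (left out, the last holds). Time passes only in rows, so rows that do not move let the fingers close. It gives the time, the measured TCP pose, the force, the opening and the grip force at its end, in the units of the state.
- state(): the state, without advancing time (a new reading comes with each control period).
- grab_frame(name): name is "scene" or "top" or "wrist"; returns the picture (400x640x3 uint8, red, green, blue); there is no depth.
- camera_params(name): a dict with "K" (3x3 intrinsics, pixels), "R" (3x3) and "t" (3): a world point X has camera coordinates R X + t. Camera axes: x right, y down, z forward; pixel columns grow to the right and rows downward; lengths in m; the calibration is good to about 2 mm. A picture is of the moment at which its call begins: read the wrist's pose just before it. camera_params takes no time and is no camera call; for the wrist camera it gives the pose at the moment of the call.
- finish_job(): hands the job in; it is judged then, once.
The state is a dict: "time_s": time; "qpos": joint angles; "dq": joint speeds; "joint_efforts": joint torques, N m; "position": TCP position; "tool_rot": TCP orientation; "wrist_force": force on the tool from outside, world axes, zero at the start; "torque": the same for the moment, N m; "opening": finger opening in m; "gripper_force": force on a finger pad.
Only numpy, scipy, OpenCV 4.12 (cv2) and the standard library are available. Lean on these libraries where they do the work, as an engineer would, in place of code of your own. Each camera call takes 0.05 s, during which the arm holds its last target. There are 200 camera calls.

### The job

The small round sieve holds a mixed grinding charge: take the rubber-footed rod out of the beaker, set its foot down lightly on the sieve's bars, and stir the charge with it until every slim pin has dropped through into the pan underneath and only the balls are left on the bars. Stir gently, never forcing the rod when it jams; do not touch the sieve or the charge with the gripper, shove the sieve along or spill anything. Then stand the rod back in the beaker, leaving the bottles nearby undisturbed.

Things in the scene. Friction and masses are not known exactly. Their poses are not given: they have to be found in the camera images.
- sieve: Round steel bar sieve fixed on its catch pan: open drum, 130 mm outside, 124 mm inside, rim 90 mm high, 2 kg, standing loose on a rubber ring; slides at about 20 N. Six parallel round bars 5 mm thick run along its x axis, axes 50 mm up, at y = -45, -27, -9, 9, 27, 45 mm (slots 13 mm clear; 14 mm at most between outer bar and wall). Pan floor 4 mm up. Origin: centre of underside, z up
- deck (a point): centre of the sieve's deck of bars, level with the tops of the bars, 52.5 mm above the sieve's underside
- beaker: Straight clear glass beaker, 62 mm across outside, wall 2.5 mm (clear inside 57 mm), rim 90 mm high, inner floor 4 mm up, 0.3 kg, loose on the worktop. Origin: centre of the underside; z up; the rod leans towards its +x side at the start
- beaker_floor (a point): centre of the beaker's inner floor
- rod: Stirring rod, 195 mm long, 70 g: straight steel, 9 mm thick, with a black rubber foot 20 mm across, 18 mm tall, flat underneath, and a round ribbed black rubber grip, 14 mm thick, on its uppermost 80 mm. At first it leans in the beaker, foot on the floor, about 0.47 rad from upright. Origin: centre of the foot's underside; z runs up along the rod
- rod_foot (a point): centre of the underside of the rod's rubber foot (the rod's origin)
- rod_top (a point): top end of the rod, on its axis, 195 mm from the foot
- ball_0: one of the five white ceramic balls, 22 mm across, 20 g, too big for the slots; it sits in a slot and rolls along it. Origin: its centre (60 mm above the sieve's underside when it sits on the bars)
- ball_1: one of the five white ceramic balls, 22 mm across, 20 g, too big for the slots; it sits in a slot and rolls along it. Origin: its centre (60 mm above the sieve's underside when it sits on the bars)
- ball_2: one of the five white ceramic balls, 22 mm across, 20 g, too big for the slots; it sits in a slot and rolls along it. Origin: its centre (60 mm above the sieve's underside when it sits on the bars)
- ball_3: one of the five white ceramic balls, 22 mm across, 20 g, too big for the slots; it sits in a slot and rolls along it. Origin: its centre (60 mm above the sieve's underside when it sits on the bars)
- ball_4: one of the five white ceramic balls, 22 mm across, 20 g, too big for the slots; it sits in a slot and rolls along it. Origin: its centre (60 mm above the sieve's underside when it sits on the bars)
- pin_0: one of the four slim white ceramic pins, 10 mm thick and 34 mm long with round ends, 12 g, lying across the bars at the start; pushed so that it turns along a slot, or its end tips over a bar, it drops through. Origin: its centre (57.5 mm above the sieve's underside on the bars, about 9 mm in the pan); y runs along the pin
- pin_1: one of the four slim white ceramic pins, 10 mm thick and 34 mm long with round ends, 12 g, lying across the bars at the start; pushed so that it turns along a slot, or its end tips over a bar, it drops through. Origin: its centre (57.5 mm above the sieve's underside on the bars, about 9 mm in the pan); y runs along the pin
- pin_2: one of the four slim white ceramic pins, 10 mm thick and 34 mm long with round ends, 12 g, lying across the bars at the start; pushed so that it turns along a slot, or its end tips over a bar, it drops through. Origin: its centre (57.5 mm above the sieve's underside on the bars, about 9 mm in the pan); y runs along the pin
- pin_3: one of the four slim white ceramic pins, 10 mm thick and 34 mm long with round ends, 12 g, lying across the bars at the start; pushed so that it turns along a slot, or its end tips over a bar, it drops through. Origin: its centre (57.5 mm above the sieve's underside on the bars, about 9 mm in the pan); y runs along the pin
- dropper: bystander: the small brown dropper bottle nearest the work, 33 mm across, 102 mm tall, loose; origin at the centre of its underside
- bottle_salt: bystander: the white reagent bottle with a red screw cap nearest the work, 49 mm across, 105 mm tall, loose; origin at the centre of its underside
Mind the look-alikes: they are no part of the job. Several things look just like the sieve: the one meant starts farthest to the robot's right.

How it is judged (in metres and radians):
On the way, in this order (a step that is already met when the one before it is completed fails the run):
1. the rod's foot is set down lightly on the sieve's bars (z of rod_foot in the frame of sieve between 0.045 and 0.066 m and horizontal distance between rod_foot and sieve below 0.058 m and contact force between rod and sieve between 0.5 and 20 N), for 0.3 s.
2. all four pins are in the pan under the bars and all five balls are still on the bars (z of each of pin_0, pin_1, pin_2, pin_3 in the frame of sieve below 0.036 m and horizontal distance between each of pin_0, pin_1, pin_2, pin_3, ball_0, ball_1, ball_2, ball_3, ball_4 and sieve below 0.065 m and z of each of ball_0, ball_1, ball_2, ball_3, ball_4 in the frame of sieve above 0.052 m), for 0.2 s.
At the end, for the whole second after the job is handed in: All four pins lie in the pan, centres over 14 mm below the bars' axes; all five balls are on the bars; the sieve is level and within 3 cm of its start; the rod stands in the upright beaker, foot within 35 mm of the centre of its floor; all at rest and let go (all of step 2 and z of each of ball_0, ball_1, ball_2, ball_3, ball_4 in the frame of sieve below 0.09 m and distance of sieve from where it was at the start of the episode below 0.03 m and angle between each of sieve, beaker's own z axis and vertical below 0.05 rad and distance between rod_foot and beaker_floor below 0.035 m and angle between rod's own z axis and vertical below 0.8 rad and linear speed of each of rod, beaker below 0.02 m/s and linear speed of each of ball_0, ball_1, ball_2, ball_3, ball_4, pin_0, pin_1, pin_2, pin_3 below 0.03 m/s); the robot touches nothing.
It fails at once if the gripper or arm touches the sieve or a piece of the charge (contact force between any of the fingers, the arm and sieve above 1 N or contact force between the fingers and ball_0 above 1 N or contact force between the fingers and ball_1 above 1 N or contact force between the fingers and ball_2 above 1 N or contact force between the fingers and ball_3 above 1 N or contact force between the fingers and ball_4 above 1 N or contact force between the fingers and pin_0 above 1 N or contact force between the fingers and pin_1 above 1 N or contact force between the fingers and pin_2 above 1 N or contact force between the fingers and pin_3 above 1 N).
It fails at once if the rod bears on the sieve with more than 35 N or on a ball or pin with more than 20 N (contact force between rod and sieve above 35 N or contact force between rod and ball_0 above 20 N or contact force between rod and ball_1 above 20 N or contact force between rod and ball_2 above 20 N or contact force between rod and ball_3 above 20 N or contact force between rod and ball_4 above 20 N or contact force between rod and pin_0 above 20 N or contact force between rod and pin_1 above 20 N or contact force between rod and pin_2 above 20 N or contact force between rod and pin_3 above 20 N).
It fails at once if the sieve is shoved more than 4 cm or tipped (distance of sieve from where it was at the start of the episode above 0.04 m or angle between sieve's own z axis and vertical above 0.15 rad).
It fails at once if a ball or pin leaves the sieve (horizontal distance between any of ball_0, ball_1, ball_2, ball_3, ball_4, pin_0, pin_1, pin_2, pin_3 and sieve above 0.075 m).
It fails at once if the dropper bottle or the reagent bottle is knocked (moved more than 2 cm or tipped), or the beaker tipped over (distance of any of dropper, bottle_salt from where it was at the start of the episode above 0.02 m or angle between any of dropper, bottle_salt's own z axis and vertical above 0.2 rad or angle between beaker's own z axis and vertical above 0.5 rad).
It also fails if it takes over 72 s, if anything falls off the work surface, if the arm or the gripper's body presses on something with over 40 N, if the wrist force passes 120 N, or if a joint passes its speed limit or range.

## Working session

There is one attempt and no reset: what is moved stays moved. The work goes in short steps, Python scripts to look and compute and a tool call to move; the robot and the scene stay as the last step left them, time stands still between calls to the robot, and variables do not carry over. Pictures are saved under pics/ and viewed, at most 10 in all, crops included, and the job is handed in when it is done.

Besides the shell and the picture viewer there is one more tool, called after "Emit:" by a JSON object that holds its "name" and its "arguments", one argument or row to a line. apply_moves: Moves the arm, as the interface text tells. Its arguments: {"type":"object","properties":{"commands":{"type":"array","items":{"type":"array","items":{"type":"array","items":{"type":"number"}}}},"force":{"type":"number"}},"required":["commands"]}

```bash
mkdir -p pics; ls; python3 - <<'E'
from plant import *
import cv2
s=state();print(s)
for n in("scene","top"):
    im=grab_frame(n);cv2.imwrite(f"pics/{n}0.png",im[:,:,::-1]);p=camera_params(n);print(n,p)
E
```

```text
pics
{'time_s': 0.0, 'qpos': array([-7.69524676e+01,  1.26749864e+01,  8.75253519e+01, -3.61548309e-05,
        7.99104582e+01, -7.22624693e+00]), 'dq': array([ 0.02090983, -0.01470507,  0.00818012,  0.015586  ,  0.00242931,
       -0.00834815]), 'joint_efforts': array([ 1.90672712e-03, -4.94612825e+01, -3.87370920e+01,  7.02543743e-02,
        5.73726639e-02, -1.42359572e-04]), 'position': array([ 0.21640919, -0.58567859,  0.22144383]), 'tool_rot': array([[ 9.38047622e-01,  3.46506087e-01, -4.37170311e-04],
       [ 3.46506278e-01, -9.38045762e-01,  1.88369937e-03],
       [ 2.42627540e-04, -1.91848197e-03, -9.99998130e-01]]), 'wrist_force': array([-0.55630849,  0.0455769 , -0.28952211]), 'torque': array([ 0.08145357, -0.00946346, -0.02824495]), 'gripper_force': 0.0, 'opening': 0.08693529536231479}
scene {'K': array([[437.78941555,   0.        , 323.75752493],
       [  0.        , 437.78941555, 191.94085737],
       [  0.        ,   0.        ,   1.        ]]), 'R': array([[ 0.73085146, -0.68246218, -0.01007511],
       [-0.25782253, -0.26237539, -0.92988532],
       [ 0.6319681 ,  0.68220563, -0.36771156]]), 't': array([-0.39012239,  0.28501766,  0.84577721])}
top {'K': array([[443.64117716,   0.        , 320.59490071],
       [  0.        , 443.64117716, 200.06379873],
       [  0.        ,   0.        ,   1.        ]]), 'R': array([[-0.00291507, -0.99990076, -0.01378285],
       [-0.99768448,  0.00384461, -0.06790358],
       [ 0.06794983,  0.01355299, -0.99759668]]), 't': array([0.01617845, 0.53480466, 1.1617207 ])}
```

View pics/scene0.png

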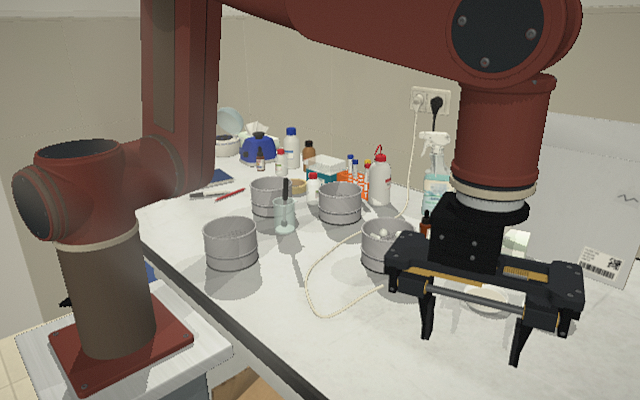

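View pics/top0.png

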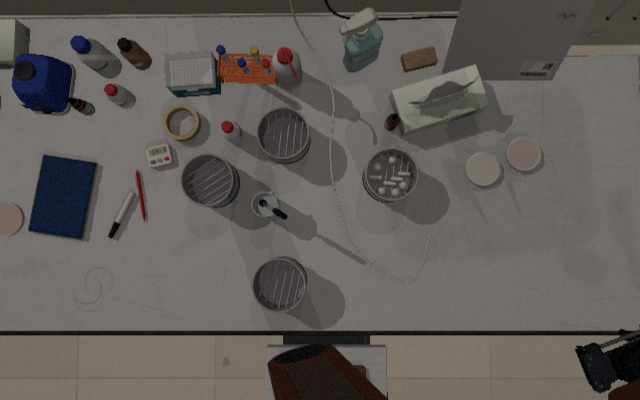

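Sieve candidates in the top view are (390,175), (284,135), (210,181) and (280,284). The rightmost, (390,175), holds the charge and is the one meant. The beaker with the rod is at (264,204), with the rod top near (282,214). Next come a close crop and a first position estimate.

```bash
cat > h.py <<'E'
import numpy as np, cv2
from plant import *
def ray(p,uv):
    d=p["R"].T@np.linalg.inv(p["K"])@np.array([uv[0],uv[1],1.]); o=-p["R"].T@p["t"]; return o,d/np.linalg.norm(d)
def onz(p,uv,z):
    o,d=ray(p,uv); return o+d*(z-o[2])/d[2]
def proj(p,X):
    c=p["R"]@np.asarray(X,float)+p["t"]; c=p["K"]@c; return c[:2]/c[2]
def tri(p,a,q,b):
    o1,d1=ray(p,a);o2,d2=ray(q,b)
    t=np.linalg.lstsq(np.c_[d1,-d2],o2-o1,rcond=None)[0]
    A=o1+t[0]*d1;B=o2+t[1]*d2; return (A+B)/2,np.linalg.norm(A-B)
E
python3 - <<'E'
from h import *
im=cv2.imread("pics/top0.png");T=camera_params("top");S=camera_params("scene")
a=cv2.resize(im[140:210,350:430],None,fx=5,fy=5,interpolation=3)
b=cv2.resize(im[170:240,230:310],None,fx=5,fy=5,interpolation=3)
s=cv2.imread("pics/scene0.png");c=cv2.resize(s[165:285,225:425],None,fx=4,fy=4,interpolation=3)[:250*2]
out=np.vstack([np.hstack([a,b])]);
cv2.imwrite("pics/crop.png",np.clip(out*1.6,0,255).astype(np.uint8))
print("sieve rim c",onz(T,(390,175),.09),"others",[onz(T,u,.09).round(3) for u in((284,135),(210,181),(280,284))])
print("beaker",onz(T,(264,204),.09),"dropper",onz(T,(391,121),.1),"salt",onz(T,(229,128),.1))
print("rodtop",tri(T,(283,215),S,(286,179)))
E
```

```text
sieve rim c [ 0.59215774 -0.16045709  0.09      ] others [array([0.695, 0.105, 0.09 ]), array([0.579, 0.291, 0.09 ]), array([0.323, 0.114, 0.09 ])]
beaker [0.52065141 0.15496275 0.09      ] dropper [ 0.7267331  -0.16335133  0.1       ] salt [0.71148389 0.24266493 0.1       ]
rodtop (array([0.49041069, 0.09805356, 0.17962949]), np.float64(0.0013663703185707388))
```

View pics/crop.png

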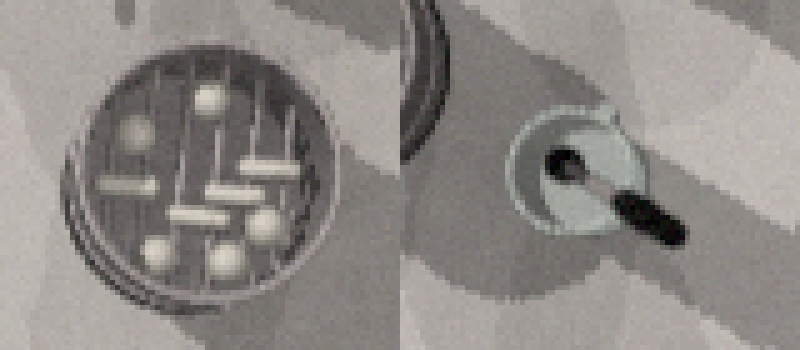

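The crop shows the target sieve with its rim centre near top pixel (392,174), five balls and four pins lying across the bars. In the beaker the foot is at about (263,203) and the rod top at about (285.5,216.5).

```bash
python3 - <<'E'
from h import *
T=camera_params("top");S=camera_params("scene")
print("hpz",hold_point_z)
top=onz(T,(284.8,216),.176);foot=onz(T,(263,202.6),.016);v=top-foot
print(top,foot,"lean",np.linalg.norm(v[:2]),np.degrees(np.arctan2(v[1],v[0])))
print("rodtop tri",tri(T,(284.8,216),S,(286,179)))
u=v/np.linalg.norm(v);g=foot+u*.150;print("grasp",g,u)
s=state();d=g-s["position"];print("delta world",d,"in tool cm",100*s["tool_rot"].T@d)
print("tool x ang",np.degrees(np.arctan2(s["tool_rot"][1,0],s["tool_rot"][0,0])))
print("sieve",onz(T,(392.4,174.4),.09))
w=camera_params("wrist");R=s["tool_rot"];print("wrist cam in tool: pos",R.T@(-w["R"].T@w["t"]-s["position"]),"axes",(R.T@w["R"].T).round(2).tolist(),w["K"][0,0])
E
```

```text
hpz 0.0187
[0.4876868  0.09468407 0.176     ] [0.52882062 0.16813995 0.016     ] lean 0.08418882734888143 -119.24795136901773
rodtop tri (array([0.48775408, 0.0939872 , 0.18135378]), np.float64(0.0006142549764299746))
grasp [0.49469365 0.10719675 0.14874515] [-0.22751315 -0.40628804  0.88496768]
delta world [ 0.27825937  0.69294955 -0.07280884] in tool cm [ 50.10877405 -55.35004181   7.38704686]
tool x ang 20.27106088044437
sieve [ 0.59364038 -0.16646997  0.09      ]
wrist cam in tool: pos [ 0.06802914 -0.00055915 -0.16298821] axes [[0.0, -0.97, -0.25], [1.0, 0.0, -0.0], [0.0, -0.25, 0.97]] 307.94689048391086
```

Emit:
{"name": "apply_moves", "arguments": {
  "commands": [
    [[2.8, -3.1, 0, 0, -1], [2.8, -3.1, 0, 0, -1], [2.8, -3.1, 0, 0, -1], [2.8, -3.1, 0, 0, -1], [2.8, -3.1, 0, 0, -1]]
  ],
  "force": 5
}}

```text
time_s: 0.6
position: [0.2943, -0.3906, 0.222]
tool_rot: [[0.938, 0.346, -0.0], [0.346, -0.938, 0.001], [0.0, -0.001, -1.0]]
wrist_force: [0.4, -0.4, 0.6]
opening: 0.0869
gripper_force: 0.0
```

Emit:
{"name": "apply_moves", "arguments": {
  "commands": [
    [[2.8, -3.1, 0, 0, -1], [2.8, -3.1, 0, 0, -1], [2.8, -3.1, 0, 0, -1], [2.8, -3.1, 0, 0, -1], [2.8, -3.1, 0, 0, -1]]
  ]
}}

```text
time_s: 1.1
position: [0.3719, -0.1967, 0.2223]
tool_rot: [[0.938, 0.346, -0.0], [0.346, -0.938, 0.0], [-0.0, -0.0, -1.0]]
wrist_force: [0.8, -0.1, -0.1]
opening: 0.0871
gripper_force: 0.0
```

Emit:
{"name": "apply_moves", "arguments": {
  "commands": [
    [[0, 0, 0, -8.1, -1], [0, 0, 0, -8.1, -1], [0, 0, 0, -8.1, -1], [0, 0, 0, -8.1, -1], [0, 0, 0, -8.1, -1]]
  ]
}}

```text
time_s: 1.6
position: [0.3716, -0.1982, 0.2222]
tool_rot: [[0.483, 0.876, -0.001], [0.876, -0.483, 0.0], [0.0, -0.001, -1.0]]
wrist_force: [-0.2, 0.3, 1.3]
opening: 0.0869
gripper_force: 0.0
```

```bash
python3 - <<'E'
from h import *
s=state();print(s["time_s"],s["position"],s["tool_rot"][:,0],s["qpos"].round(1),s["wrist_force"])
w=camera_params("wrist");im=grab_frame("wrist");cv2.imwrite("pics/w1.png",np.clip(im[:,:,::-1]*1.4,0,255).astype(np.uint8))
print(repr(w))
g=np.array([.4947,.1072,.1487]);print(100*s["tool_rot"].T@(g-s["position"]))
print("sieve px",proj(w,[.5936,-.1665,.09]))
E
```

```text
1.6 [ 0.37157868 -0.19816176  0.22216035] [4.82930875e-01 8.75658471e-01 1.10945288e-04] [-38.8 -16.7 116.   -0.   80.7 -10. ] [-0.15853461  0.25438191  1.31455849]
{'K': array([[307.94689048,   0.        , 320.51219734],
       [  0.        , 307.94689048, 201.21037382],
       [  0.        ,   0.        ,   1.        ]]), 'R': array([[ 0.87603351, -0.482249  , -0.00108919],
       [-0.46709531, -0.84906337,  0.24680634],
       [-0.1199469 , -0.21570187, -0.96906421]]), 't': array([-0.42083452, -0.02363221,  0.39192259])}
[32.68435462 -3.96042681  7.35247081]
sieve px [525.53764662  44.25597871]
```

View pics/w1.png

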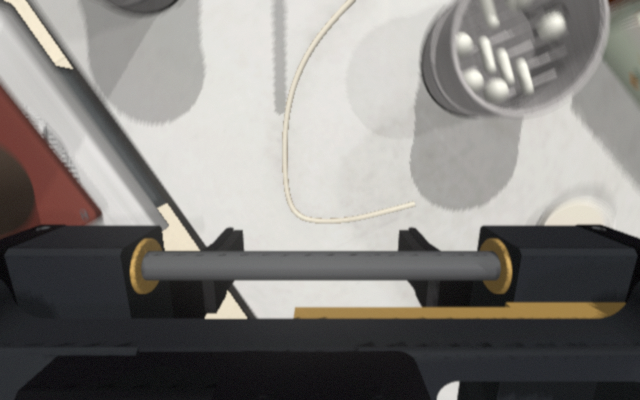

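The wrist view shows the sieve with its charge at the upper right (515,55), and nothing in the way. I'm moving on toward the beaker and stopping short to check the rod line.

Emit:
{"name": "apply_moves", "arguments": {
  "commands": [
    [[4.5, -0.6, 0, 0, -1], [4.5, -0.6, 0, 0, -1], [4.5, -0.6, 0, 0, -1], [4.5, -0.6, 0, 0, -1], [4.5, -0.6, 0, 0, -1]]
  ]
}}

```text
time_s: 2.15
position: [0.4557, 0.0143, 0.2225]
tool_rot: [[0.491, 0.871, 0.0], [0.871, -0.491, -0.0], [0.0, 0.0, -1.0]]
wrist_force: [-1.0, 0.2, -0.1]
opening: 0.0868
gripper_force: 0.0
```

Emit:
{"name": "apply_moves", "arguments": {
  "commands": [
    [[0, 0, 0, 0, -1]]
  ]
}}

```text
time_s: 2.25
position: [0.4562, 0.0172, 0.2224]
tool_rot: [[0.486, 0.874, 0.0], [0.874, -0.486, 0.002], [0.002, -0.001, -1.0]]
wrist_force: [-0.8, -0.6, -0.7]
opening: 0.0873
gripper_force: 0.0
```

```bash
python3 - <<'E'
from h import *
s=state();print(s["time_s"],s["position"])
w=camera_params("wrist");im=grab_frame("wrist");cv2.imwrite("pics/w2.png",np.clip(im[:,:,::-1]*1.4,0,255).astype(np.uint8))
np.savez("w2.npz",K=w["K"],R=w["R"],t=w["t"])
print(proj(w,[.4877,.0943,.179]),proj(w,[.5288,.168,.016]))
E
```

```text
2.25 [0.45624972 0.01722509 0.22237223]
[305.188371    99.56525805] [311.87326489  29.07630671]
```

View pics/w2.png

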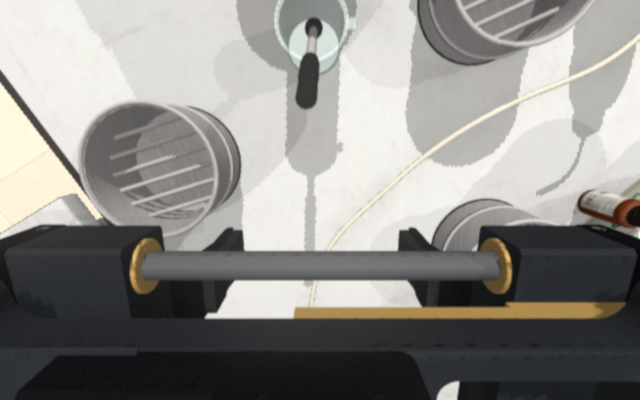

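The rod top is at (307,99) and the foot at (314,25). Both match the prediction within about 1 mm, so I go for the grasp.

Emit:
{"name": "apply_moves", "arguments": {
  "commands": [
    [[3.3, -0.3, 0, 0, -1], [3.2, -0.3, 0, 0, -1], [3.2, -0.3, 0, 0, -1], [0, 0, 3.0, 0, -1], [0, 0, 3.0, 0, -1]]
  ]
}}

```text
time_s: 2.8
position: [0.4959, 0.1012, 0.1625]
tool_rot: [[0.49, 0.872, 0.002], [0.872, -0.49, -0.0], [0.001, 0.002, -1.0]]
wrist_force: [-0.1, 0.0, -0.1]
opening: 0.087
gripper_force: 0.0
```

Emit:
{"name": "apply_moves", "arguments": {
  "commands": [
    [[0, 0, 2.2, 0, -1], [0, 0, 1.0, 0, -1], [0, 0, 0, 0, 0.3], [0, 0, 0, 0, 0.6], [0, 0, 0, 0, 1]]
  ],
  "force": 6
}}

```text
time_s: 3.3
position: [0.4962, 0.1013, 0.1322]
tool_rot: [[0.489, 0.872, 0.003], [0.872, -0.489, 0.0], [0.001, 0.002, -1.0]]
wrist_force: [-0.8, 0.5, 0.4]
opening: 0.0705
gripper_force: 0.0
```

Emit:
{"name": "apply_moves", "arguments": {
  "commands": [
    [[0, 0, 0, 0, 1], [0, 0, 0, 0, 1], [0, 0, 0, 0, 1]]
  ]
}}

```text
time_s: 3.6
position: [0.4953, 0.1016, 0.1311]
tool_rot: [[0.488, 0.873, 0.001], [0.873, -0.488, 0.0], [0.0, 0.001, -1.0]]
wrist_force: [0.2, -0.4, -0.1]
opening: 0.0472
gripper_force: 0.0
```

Emit:
{"name": "apply_moves", "arguments": {
  "commands": [
    [[0.3, 0, 0, 0, 1], [0.2, 0, 0, 0, 1], [0, 0, 0, 0, 1], [0, 0, 0, 0, 1], [0, 0, 0, 0, 1]]
  ]
}}

```text
time_s: 4.1
position: [0.4974, 0.106, 0.1305]
tool_rot: [[0.488, 0.873, -0.0], [0.873, -0.488, -0.0], [-0.0, -0.0, -1.0]]
wrist_force: [0.7, 0.2, 0.0]
opening: 0.0138
gripper_force: 6.0
```

Emit:
{"name": "apply_moves", "arguments": {
  "commands": [
    [[0, 0, 0, 0, 1], [0, 0, 0, 0, 1]]
  ]
}}

```text
time_s: 4.3
position: [0.4974, 0.1059, 0.1305]
tool_rot: [[0.488, 0.873, -0.0], [0.873, -0.488, 0.0], [0.0, -0.0, -1.0]]
wrist_force: [-0.6, 0.1, -0.6]
opening: 0.0139
gripper_force: 6.0
```

Emit:
{"name": "apply_moves", "arguments": {
  "commands": [
    [[0.9, 0, -0.3, 0, 1], [0.9, 0, -0.3, 0, 1], [1.1, 0, -0.3, 0, 1], [1.2, 0, -0.2, 0, 1], [1.2, 0, -0.1, 0, 1]]
  ]
}}

```text
time_s: 4.8
position: [0.5242, 0.1534, 0.1431]
tool_rot: [[0.488, 0.873, 0.001], [0.873, -0.488, 0.0], [0.001, 0.001, -1.0]]
wrist_force: [-0.7, -2.0, 1.9]
opening: 0.0139
gripper_force: 6.0
```

Emit:
{"name": "apply_moves", "arguments": {
  "commands": [
    [[1.0, 0, 0, 0, 1], [0, 0, 0, 0, 1]]
  ]
}}

```text
time_s: 5.0
position: [0.5293, 0.1625, 0.1431]
tool_rot: [[0.487, 0.873, 0.002], [0.873, -0.487, 0.001], [0.002, 0.001, -1.0]]
wrist_force: [-0.2, 0.6, 4.4]
opening: 0.0138
gripper_force: 6.0
```

```bash
python3 - <<'E'
from h import *
s=state();print(s["time_s"],s["position"],s["wrist_force"],s["torque"])
a=cv2.cvtColor(grab_frame("scene"),4);b=cv2.cvtColor(grab_frame("top"),4)
a=cv2.resize(a[150:270,220:320],None,fx=4,fy=4,interpolation=3)
b=cv2.resize(b[160:260,220:320],None,fx=4,fy=4,interpolation=3)
b=np.vstack([b,np.zeros((80,400,3),np.uint8)])
cv2.imwrite("pics/c3.png",np.clip(np.hstack([a,b])*1.4,0,255).astype(np.uint8))
E
```

```text
5.0 [0.52931387 0.16251947 0.14306888] [-0.23237534  0.63748916  4.44632224] [ 0.14176413 -0.09514813  0.03336836]
```

View pics/c3.png

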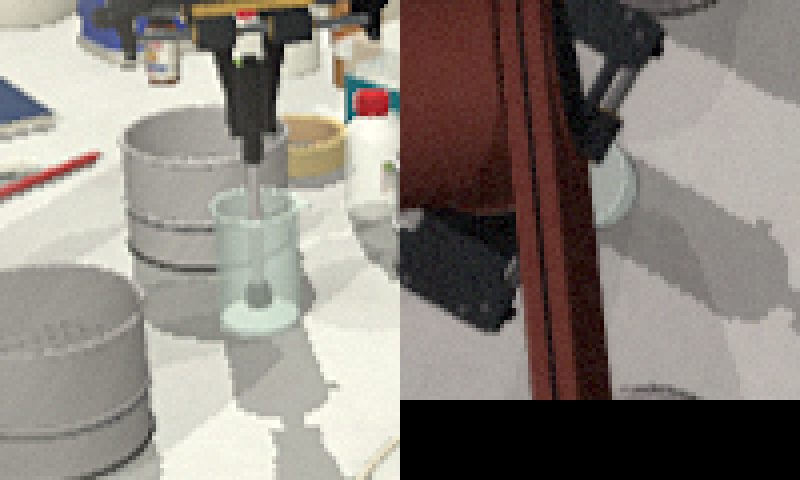

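The rod is practically upright with its foot on the beaker floor. I tighten the grip, lift, and carry it to beside the sieve above the rims.

Emit:
{"name": "apply_moves", "arguments": {
  "commands": [
    [[0, 0, 0, 0, 1], [0, 0, 0, 0, 1], [0, 0, -1.0, 0, 1], [0, 0, -2.5, 0, 1], [0, 0, -2.5, 0, 1]]
  ],
  "force": 28
}}

```text
time_s: 5.6
position: [0.5266, 0.16, 0.2019]
tool_rot: [[0.489, 0.872, -0.004], [0.872, -0.489, -0.001], [-0.003, -0.003, -1.0]]
wrist_force: [0.3, 1.4, 0.0]
opening: 0.013
gripper_force: 28.0
```

Emit:
{"name": "apply_moves", "arguments": {
  "commands": [
    [[0, 0, -2.5, 0, 1], [0, 0, -2.5, 0, 1], [0, 0, -0.5, 0, 1], [-1.6, 1.1, 0, 0, 1], [-3.3, 2.15, 0, 0, 1]]
  ]
}}

```text
time_s: 6.1
position: [0.5316, 0.1031, 0.2564]
tool_rot: [[0.485, 0.874, -0.002], [0.874, -0.485, 0.0], [-0.001, -0.002, -1.0]]
wrist_force: [0.9, 0.1, -1.4]
opening: 0.0132
gripper_force: 28.0
```

Emit:
{"name": "apply_moves", "arguments": {
  "commands": [
    [[-3.3, 2.15, 0, 0, 1], [-3.3, 2.15, 0, 0, 1], [-3.3, 2.15, 0, 0, 1], [-3.3, 2.15, 0, 0, 1], [-3.3, 2.15, 0, 0, 1]]
  ]
}}

```text
time_s: 6.6
position: [0.5446, -0.0958, 0.2558]
tool_rot: [[0.489, 0.873, -0.003], [0.873, -0.489, 0.001], [-0.001, -0.003, -1.0]]
wrist_force: [0.6, -0.7, -0.2]
opening: 0.0133
gripper_force: 28.0
```

Emit:
{"name": "apply_moves", "arguments": {
  "commands": [
    [[-3.3, 2.15, 0, 0, 1], [-3.3, 2.15, 0, 0, 1], [-3.3, 2.15, 0, 0, 1], [-1.3, 1.1, 0, 0, 1], [0, 0, 0, 7.6, 1]]
  ]
}}

```text
time_s: 7.1
position: [0.556, -0.2311, 0.2556]
tool_rot: [[0.603, 0.797, -0.003], [0.797, -0.603, 0.001], [-0.001, -0.003, -1.0]]
wrist_force: [-0.3, 0.2, -0.4]
opening: 0.0135
gripper_force: 28.0
```

Emit:
{"name": "apply_moves", "arguments": {
  "commands": [
    [[0, 0, 0, 7.6, 1], [0, 0, 0, 7.6, 1], [0, 0, 0, 7.6, 1], [0, 0, 0, 7.6, 1], [0, 0, 0, 7.6, 1]]
  ]
}}

```text
time_s: 7.6
position: [0.5563, -0.228, 0.2561]
tool_rot: [[0.967, 0.257, -0.002], [0.257, -0.967, 0.001], [-0.002, -0.002, -1.0]]
wrist_force: [0.4, -0.4, -1.5]
opening: 0.0133
gripper_force: 28.0
```

Emit:
{"name": "apply_moves", "arguments": {
  "commands": [
    [[0, 0, 0, 7.6, 1], [0, 0, 0, 7.6, 1], [0, 0, 0, 0, 1]]
  ]
}}

```text
time_s: 7.9
position: [0.5564, -0.2281, 0.2562]
tool_rot: [[1.0, -0.001, -0.002], [-0.001, -1.0, 0.001], [-0.002, -0.001, -1.0]]
wrist_force: [0.6, -0.6, -0.5]
opening: 0.0135
gripper_force: 28.0
```

```bash
python3 - <<'E'
from h import *
s=state();print(s["time_s"],s["position"],s["tool_rot"][:,0],s["opening"],s["wrist_force"])
w=camera_params("wrist");im=grab_frame("wrist");cv2.imwrite("pics/w4.png",np.clip(im[:,:,::-1]*1.3,0,255).astype(np.uint8))
np.savez("w4.npz",K=w["K"],R=w["R"],t=w["t"])
print(proj(w,[.5936,-.1665,.09]),proj(w,[.5936,-.1665,.0525]))
E
```

```text
7.9 [ 0.5564413  -0.22805181  0.25620412] [ 0.99999671 -0.00134157 -0.00218587] 0.013524304836782276 [ 0.63864899 -0.6164793  -0.54854045]
[263.58440231 151.97388533] [269.35442685 148.94825498]
```

View pics/w4.png

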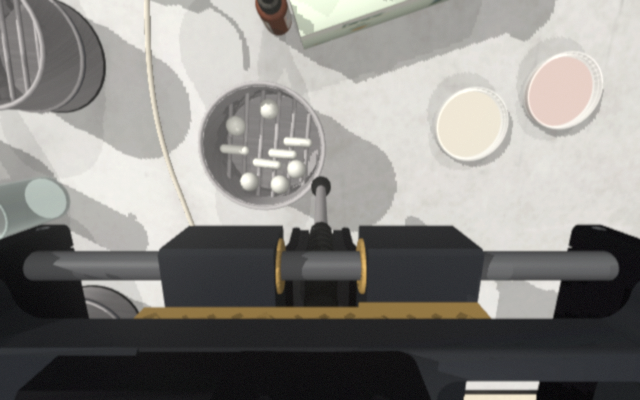

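The view shows the whole charge in the sieve at (264,146). Balls are at (268,110), (235,125), (249,182), (280,184) and (296,169), and pins at (234,150), (266,163), (282,153) and (297,142). The rod's foot is at (320,186).

```bash
cat >> h.py <<'E'
def charge(im,w,C,yaw=0,thr=150,verbose=True,rm=.056):
    """bright blobs on the deck, in sieve frame mm"""
    H,W=im.shape[:2]; g=cv2.cvtColor(im,cv2.COLOR_RGB2GRAY)
    v,u=np.mgrid[0:H,0:W]; M=w["R"].T@np.linalg.inv(w["K"]); o=-w["R"].T@w["t"]
    d=np.stack([u,v,np.ones_like(u)],-1)@M.T; P=o+d*((.058-o[2])/d[...,2])[...,None]
    c,s=np.cos(yaw),np.sin(yaw); q=P[...,:2]-np.array(C)[:2]
    X=q[...,0]*c+q[...,1]*s; Y=-q[...,0]*s+q[...,1]*c
    m=((g>thr)&(np.hypot(X,Y)<rm)).astype(np.uint8)
    n,lab,st,ce=cv2.connectedComponentsWithStats(m,connectivity=4); out=[]
    for i in range(1,n):
        if st[i,4]<12: continue
        k=lab==i; pts=np.c_[X[k],Y[k]].astype(np.float32)*1000
        r=cv2.minAreaRect(pts); L=max(r[1])+1;B=min(r[1])+1; cc=np.cov(pts.T); ang=np.degrees(.5*np.arctan2(2*cc[0,1],cc[0,0]-cc[1,1]))
        out.append((pts.mean(0).round(1).tolist(),round(L),round(B),round(ang),int(g[k].mean()),ce[i].round().tolist()))
    if verbose:
        for b in sorted(out,key=lambda b:-b[1]*b[2]):print(*b)
    return out
E
python3 - <<'E'
from h import *
w=dict(np.load("w4.npz"));im=cv2.cvtColor(cv2.imread("pics/w4.png"),4)
g=cv2.cvtColor(im,cv2.COLOR_RGB2GRAY)
print(g[150,205:330:2]);print(g[100:200:3,264])
# rim: inner drum dark vs outer
c=cv2.HoughCircles(cv2.medianBlur(g,3),cv2.HOUGH_GRADIENT,1,40,param1=120,param2=25,minRadius=52,maxRadius=72);print(c)
for cc in (c[0] if c is not None else []):
    if abs(cc[0]-264)<25: print(onz(w,cc[:2],.09))
e=cv2.Canny(g[95:200,210:318],60,140)
L=cv2.HoughLinesP(e,1,np.pi/360,18,minLineLength=22,maxLineGap=4)
for l in L[:,0]:
    a=onz(w,l[:2]+[210,95],.0525);b=onz(w,l[2:]+[210,95],.0525);d=(b-a)[:2]*(1 if b[0]>a[0] else -1)
    if abs(d[1])<.4*abs(d[0]): print("line",np.degrees(np.arctan2(d[1],d[0])).round(1),(a[:2]*1000).round(),(b[:2]*1000).round())
for t in(150,170,190):print(t);charge(im,w,(.5936,-.1665),0,t)
f=onz(w,(320.5,187),.125);print("foot",f)
E
```

```text
[103 101 101 100 100  97  96 102 167 190 193 194 195 196 197 197 198 212
 218 254 238 185 135 129 129 129 140 194 144 125 131 135 222 254 246 241
 235 229 225 218 205 194 204 185 165 141 134 133 135 142 173 132 131 133
 137 158 167 138 180 196 155 163 166]
[144 175 255 255 244 205 135 126 128 131 130 128 129 130 131 128 130 129
 129 134 230 255 208 138 139 142 144 138 140 128 104 110 120 136]
[[[262.5 148.5  61.1]
  [ 27.5  61.5  55.7]]]
[ 0.59724336 -0.16552339  0.09      ]
line -2.7 [ 605. -212.] [ 636. -214.]
line -4.8 [ 607. -209.] [ 640. -211.]
line -6.2 [ 583. -155.] [ 622. -159.]
line -6.8 [ 595. -171.] [ 623. -174.]
line -4.4 [ 561. -114.] [ 589. -116.]
line -9.3 [ 594. -173.] [ 621. -178.]
line -4.2 [ 589. -120.] [ 559. -118.]
line -7.7 [ 583. -151.] [ 611. -155.]
line -3.5 [ 630. -140.] [ 654. -142.]
150
[-5.5, -3.5] 55 50 -51 206 [272.0, 154.0]
[14.600000381469727, -33.400001525878906] 37 33 33 203 [297.0, 136.0]
[-20.299999237060547, -31.100000381469727] 38 21 -40 206 [296.0, 167.0]
[-39.79999923706055, -8.699999809265137] 31 20 -7 207 [277.0, 183.0]
[27.100000381469727, 
[... 1057 characters left out ...]
31.899999618530273] 30 12 86 236 [296.0, 141.0]
[-4.099999904632568, -14.300000190734863] 31 11 86 236 [281.0, 153.0]
[-21.399999618530273, -28.799999237060547] 18 18 -32 231 [294.0, 168.0]
[-15.5, 4.199999809265137] 32 10 83 236 [266.0, 163.0]
[-39.5, -8.5] 18 17 -28 231 [277.0, 183.0]
[-36.0, 27.899999618530273] 18 15 -23 231 [246.0, 180.0]
[-0.0, 38.20000076293945] 29 8 85 207 [236.0, 149.0]
[44.5, 0.20000000298023224] 15 14 -63 230 [267.0, 109.0]
[26.899999618530273, 37.29999923706055] 11 10 23 197 [235.0, 126.0]
[19.200000762939453, -8.800000190734863] 17 2 -4 195 [276.0, 132.0]
[5.699999809265137, 10.300000190734863] 14 2 -7 193 [260.0, 144.0]
foot [ 0.56302188 -0.22690929  0.125     ]
```

Emit:
{"name": "apply_moves", "arguments": {
  "commands": [
    [[1.7, -2.6, 0, 0, 1], [1.7, -2.6, 0, 0, 1], [1.7, -2.5, 0, 0, 1], [0, 0, 0, 0, 1], [0, 0, 0, 0, 1]]
  ]
}}

```text
time_s: 8.45
position: [0.6079, -0.1511, 0.2568]
tool_rot: [[1.0, 0.004, -0.001], [0.004, -1.0, 0.0], [-0.001, -0.0, -1.0]]
wrist_force: [0.2, 0.5, -0.4]
opening: 0.0135
gripper_force: 28.0
```

```bash
python3 - <<'E'
from h import *
s=state();print(s["time_s"],s["position"],s["tool_rot"][:,0],s["wrist_force"])
w=camera_params("wrist");im=grab_frame("wrist");im=np.clip(im*1.3,0,255).astype(np.uint8)
cv2.imwrite("pics/w5.png",im[:,:,::-1])
g=cv2.cvtColor(im,cv2.COLOR_RGB2GRAY)
# foot: dark region near column 320 rows 170-205
m=(g[165:215,295:345]<45).astype(np.uint8);n,l,st,ce=cv2.connectedComponentsWithStats(m)
for i in range(1,n):
  if st[i,4]>20:print(st[i],ce[i]+[295,165])
print("target foot top px",proj(w,[.6136,-.1499,.135]),"bottom",proj(w,[.6136,-.1499,.117]))
charge(im,w,(.596,-.163),np.radians(-6.5),190)
E
```

```text
8.45 [ 0.60791323 -0.1510774   0.25682765] [ 0.99999221  0.00367918 -0.00143093] [ 0.16285371  0.4840542  -0.41789139]
target foot top px [320.32056337 190.0832145 ] bottom [320.35147373 186.23967893]
[10.899999618530273, -35.5] 33 15 -89 236 [362.0, 185.0]
[-4.5, -19.200000762939453] 33 14 -89 238 [347.0, 196.0]
[-21.200000762939453, -35.79999923706055] 20 17 26 231 [358.0, 211.0]
[-39.0, -17.5] 18 18 -74 234 [341.0, 223.0]
[-18.299999237060547, -6.800000190734863] 23 11 89 236 [335.0, 206.0]
[40.79999923706055, -1.600000023841858] 15 15 -55 232 [337.0, 157.0]
[-6.699999809265137, 35.0] 29 7 -90 208 [302.0, 193.0]
[-40.5, 20.5] 17 10 -10 232 [311.0, 221.0]
[19.799999237060547, 33.400001525878906] 13 12 21 200 [305.0, 171.0]
[17.5, -9.399999618530273] 23 3 1 198 [341.0, 177.0]
```

View pics/w5.png

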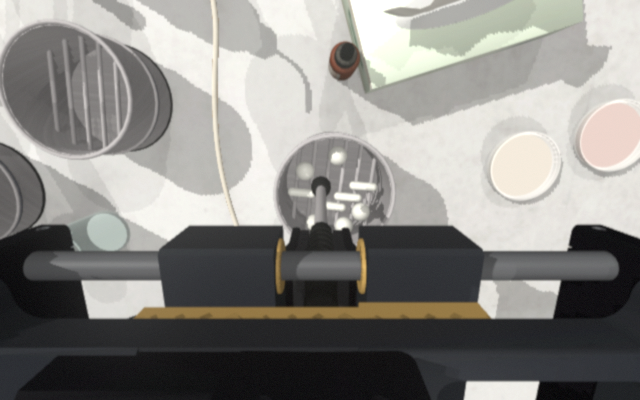

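The foot at (320,186) sits over the free spot between the ball at (305,171), the pin at (302,193) and the ball at (337,157). I lower it gently.

Emit:
{"name": "apply_moves", "arguments": {
  "commands": [
    [[0, 0, 2.0, 0, 1], [0, 0, 2.0, 0, 1], [0, 0, 1.5, 0, 1], [0, 0, 0.3, 0, 1], [0, 0, 0, 0, 1]]
  ]
}}

```text
time_s: 9.0
position: [0.6075, -0.1522, 0.199]
tool_rot: [[1.0, -0.001, -0.001], [-0.001, -1.0, 0.0], [-0.001, -0.0, -1.0]]
wrist_force: [0.6, -0.1, 0.1]
opening: 0.0131
gripper_force: 28.0
```

Emit:
{"name": "apply_moves", "arguments": {
  "commands": [
    [[0, 0, 0.2, 0, 1], [0, 0, 0.1, 0, 1], [0, 0, 0, 0, 1]]
  ]
}}

```text
time_s: 9.3
position: [0.6085, -0.1521, 0.1973]
tool_rot: [[1.0, -0.0, 0.001], [-0.0, -1.0, -0.001], [0.001, 0.001, -1.0]]
wrist_force: [-0.5, -0.5, -1.4]
opening: 0.0135
gripper_force: 28.0
```

Emit:
{"name": "apply_moves", "arguments": {
  "commands": [
    [[0, 0, 0.2, 0, 1], [0, 0, 0.1, 0, 1], [0, 0, 0, 0, 1]]
  ]
}}

```text
time_s: 9.6
position: [0.608, -0.1519, 0.1934]
tool_rot: [[1.0, -0.0, -0.0], [-0.0, -1.0, -0.0], [-0.0, 0.0, -1.0]]
wrist_force: [-0.5, -1.1, -0.8]
opening: 0.0136
gripper_force: 28.0
```

Emit:
{"name": "apply_moves", "arguments": {
  "commands": [
    [[0, 0, 0.1, 0, 1], [0, 0, 0.05, 0, 1], [0, 0, 0, 0, 1]]
  ]
}}

```text
time_s: 9.9
position: [0.6081, -0.1518, 0.1919]
tool_rot: [[1.0, -0.0, -0.0], [-0.0, -1.0, -0.0], [-0.0, 0.0, -1.0]]
wrist_force: [-0.2, -1.3, -1.6]
opening: 0.0133
gripper_force: 28.0
```

Emit:
{"name": "apply_moves", "arguments": {
  "commands": [
    [[0, 0, 0.1, 0, 1], [0, 0, 0, 0, 1]]
  ]
}}

```text
time_s: 10.1
position: [0.6083, -0.1519, 0.1914]
tool_rot: [[1.0, -0.001, 0.0], [-0.001, -1.0, -0.0], [0.0, 0.0, -1.0]]
wrist_force: [-0.9, -0.0, 1.3]
opening: 0.0132
gripper_force: 28.0
```

Emit:
{"name": "apply_moves", "arguments": {
  "commands": [
    [[0, 0, 0.1, 0, 1], [0, 0, 0, 0, 1]]
  ]
}}

```text
time_s: 10.3
position: [0.6085, -0.1519, 0.1912]
tool_rot: [[1.0, -0.0, 0.001], [-0.0, -1.0, -0.0], [0.001, 0.0, -1.0]]
wrist_force: [-1.8, 0.4, 5.4]
opening: 0.0137
gripper_force: 28.0
```

Emit:
{"name": "apply_moves", "arguments": {
  "commands": [
    [[0, 0, 0.05, 0, 1], [0, 0, 0, 0, 1], [0, 0, 0, 0, 1]]
  ]
}}

```text
time_s: 10.6
position: [0.6086, -0.152, 0.1912]
tool_rot: [[1.0, -0.0, 0.002], [-0.0, -1.0, -0.001], [0.002, 0.001, -1.0]]
wrist_force: [-1.6, 0.3, 8.2]
opening: 0.0133
gripper_force: 28.0
```

Emit:
{"name": "apply_moves", "arguments": {
  "commands": [
    [[0, 0, 0, 0, 1], [0, 0, -0.35, 0, 1], [-0.66, -0.38, 0, 0, 1], [-0.4, -0.05, 0, 0, 1], [-0.4, -0.05, 0, 0, 1]]
  ]
}}

```text
time_s: 11.1
position: [0.5927, -0.1466, 0.1924]
tool_rot: [[1.0, -0.0, -0.001], [-0.0, -1.0, 0.001], [-0.001, -0.001, -1.0]]
wrist_force: [-0.5, -0.9, -0.5]
opening: 0.0134
gripper_force: 28.0
```

Emit:
{"name": "apply_moves", "arguments": {
  "commands": [
    [[-0.4, -0.05, 0, 0, 1], [-0.4, -0.05, 0, 0, 1], [-0.4, -0.05, 0, 0, 1], [-0.4, -0.05, 0, 0, 1]]
  ]
}}

```text
time_s: 11.5
position: [0.5772, -0.145, 0.193]
tool_rot: [[1.0, -0.001, 0.0], [-0.001, -1.0, 0.0], [0.0, -0.0, -1.0]]
wrist_force: [0.0, 0.6, -1.3]
opening: 0.0135
gripper_force: 28.0
```

Emit:
{"name": "apply_moves", "arguments": {
  "commands": [
    [[-0.4, -0.05, 0, 0, 1], [-0.4, -0.05, 0, 0, 1], [0, 0, 0, 0, 1]]
  ]
}}

```text
time_s: 11.8
position: [0.569, -0.144, 0.1931]
tool_rot: [[1.0, -0.001, -0.0], [-0.001, -1.0, 0.0], [-0.0, -0.0, -1.0]]
wrist_force: [0.3, -0.5, -0.9]
opening: 0.0138
gripper_force: 28.0
```

```bash
cat > look.py <<'E'
from h import *
import sys
s=state();w=camera_params("wrist");im=grab_frame("wrist");im=np.clip(im*1.3,0,255).astype(np.uint8)
C=np.array([.596,-.163]);y=np.radians(-6.5);p=s["position"][:2]+[.006,.0013]-C
print("t",s["time_s"],"foot sieve mm",1000*np.array([p[0]*np.cos(y)+p[1]*np.sin(y),-p[0]*np.sin(y)+p[1]*np.cos(y)]),"z",s["position"][2],"F",s["wrist_force"].round(1))
cv2.imwrite("pics/"+sys.argv[1]+".png",im[:,:,::-1])
charge(im,w,C,y,int(sys.argv[2]) if len(sys.argv)>2 else 190)
E
python3 look.py w6
```

```text
t 11.8 foot sieve mm [-23.12492722  17.84437145] z 0.19307475653912218 F [ 0.3 -0.5 -0.9]
[-0.6000000238418579, -17.399999618530273] 44 28 46 233 [359.0, 168.0]
[11.300000190734863, -35.20000076293945] 32 15 -89 237 [379.0, 158.0]
[-19.899999618530273, -36.900001525878906] 20 19 81 234 [375.0, 190.0]
[-23.600000381469727, -9.399999618530273] 28 13 -66 234 [347.0, 191.0]
[42.099998474121094, -1.600000023841858] 16 15 -52 232 [349.0, 122.0]
[-36.5, -21.299999237060547] 14 12 51 223 [358.0, 204.0]
[24.600000381469727, 33.5] 13 11 13 200 [310.0, 136.0]
[-0.10000000149011612, 8.300000190734863] 28 3 0 201 [333.0, 165.0]
[-44.29999923706055, 22.399999618530273] 15 5 5 227 [313.0, 207.0]
[-13.100000381469727, 37.900001525878906] 13 5 19 195 [301.0, 175.0]
[-47.400001525878906, -14.899999618530273] 13 5 59 207 [350.0, 214.0]
[27.399999618530273, -26.700000762939453] 9 2 -4 196 [373.0, 141.0]
```

Emit:
{"name": "apply_moves", "arguments": {
  "commands": [
    [[0.86, 0.2, 0, 0, 1], [0.86, 0.2, 0, 0, 1], [0.86, 0.2, 0, 0, 1], [0.86, 0.2, 0, 0, 1], [0.07, 0.7, 0, 0, 1]]
  ]
}}

```text
time_s: 12.35
position: [0.6058, -0.1589, 0.1928]
tool_rot: [[1.0, 0.001, 0.0], [0.001, -1.0, 0.0], [0.0, -0.0, -1.0]]
wrist_force: [-0.5, -1.0, -0.7]
opening: 0.0133
gripper_force: 28.0
```

Emit:
{"name": "apply_moves", "arguments": {
  "commands": [
    [[0.07, 0.7, 0, 0, 1], [-0.4, -0.05, 0, 0, 1], [-0.4, -0.05, 0, 0, 1], [-0.4, -0.05, 0, 0, 1], [-0.4, -0.05, 0, 0, 1]]
  ]
}}

```text
time_s: 12.85
position: [0.5887, -0.1638, 0.1932]
tool_rot: [[1.0, -0.0, 0.0], [-0.0, -1.0, 0.0], [0.0, -0.0, -1.0]]
wrist_force: [-0.3, 0.1, 0.2]
opening: 0.0134
gripper_force: 28.0
```

Emit:
{"name": "apply_moves", "arguments": {
  "commands": [
    [[-0.4, -0.05, 0, 0, 1], [-0.4, -0.05, 0, 0, 1], [-0.4, -0.05, 0, 0, 1], [-0.4, -0.05, 0, 0, 1], [-0.4, -0.05, 0, 0, 1]]
  ]
}}

```text
time_s: 13.35
position: [0.569, -0.1614, 0.1931]
tool_rot: [[1.0, -0.0, 0.0], [-0.0, -1.0, 0.0], [0.0, -0.0, -1.0]]
wrist_force: [0.3, 0.6, -0.6]
opening: 0.0131
gripper_force: 28.0
```

```bash
python3 look.py w7
```

```text
t 13.35 foot sieve mm [-21.20072262   0.47764354] z 0.19306784110828493 F [ 0.3  0.6 -0.6]
[10.800000190734863, -35.099998474121094] 32 15 -88 237 [361.0, 159.0]
[-20.700000762939453, -36.79999923706055] 19 19 -19 235 [358.0, 191.0]
[-45.099998474121094, -17.899999618530273] 19 17 -64 238 [336.0, 212.0]
[-10.5, -24.100000381469727] 29 10 -48 239 [346.0, 179.0]
[-44.5, 17.5] 18 16 9 235 [301.0, 208.0]
[41.599998474121094, -1.0] 16 15 -55 231 [329.0, 122.0]
[9.300000190734863, -9.5] 40 3 0 200 [334.0, 157.0]
[23.600000381469727, 35.79999923706055] 13 9 16 199 [289.0, 137.0]
[-33.0, -10.800000190734863] 10 5 -72 206 [330.0, 200.0]
[-35.599998474121094, 5.900000095367432] 8 5 6 223 [313.0, 200.0]
[-2.5, 8.199999809265137] 16 2 1 194 [314.0, 167.0]
[27.5, -27.100000381469727] 10 2 -4 195 [355.0, 140.0]
```

Emit:
{"name": "apply_moves", "arguments": {
  "commands": [
    [[0.94, 0.2, 0, 0, 1], [0.94, 0.2, 0, 0, 1], [-0.09, 0.8, 0, 0, 1], [0.42, 0.17, 0, 0, 1], [0.42, 0.17, 0, 0, 1]]
  ]
}}

```text
time_s: 13.9
position: [0.5958, -0.1774, 0.1928]
tool_rot: [[1.0, -0.001, -0.0], [-0.001, -1.0, 0.0], [-0.0, -0.0, -1.0]]
wrist_force: [-0.0, 0.4, -0.7]
opening: 0.0135
gripper_force: 28.0
```

Emit:
{"name": "apply_moves", "arguments": {
  "commands": [
    [[0.42, 0.17, 0, 0, 1], [0.42, 0.17, 0, 0, 1], [0.42, 0.17, 0, 0, 1], [0, 0, 0, 0, 1]]
  ]
}}

```text
time_s: 14.3
position: [0.6087, -0.1822, 0.193]
tool_rot: [[1.0, -0.001, 0.0], [-0.001, -1.0, -0.0], [0.0, 0.0, -1.0]]
wrist_force: [0.9, 0.6, -1.7]
opening: 0.0133
gripper_force: 28.0
```

```bash
python3 look.py w8
```

```text
t 14.3 foot sieve mm [ 20.59365976 -15.68844024] z 0.19302371252863149 F [ 0.9  0.6 -1.7]
[30.799999237060547, -35.599998474121094] 29 10 78 233 [342.0, 179.0]
[40.599998474121094, 0.6000000238418579] 15 14 -47 229 [306.0, 165.0]
[-4.300000190734863, -29.899999618530273] 18 11 -15 234 [331.0, 213.0]
[-16.600000381469727, -36.099998474121094] 14 12 -78 234 [336.0, 225.0]
[22.600000381469727, 35.20000076293945] 13 12 9 198 [269.0, 179.0]
[-0.0, 7.699999809265137] 24 3 0 197 [295.0, 205.0]
[-17.600000381469727, -11.300000190734863] 5 4 -31 213 [312.0, 223.0]
```

Emit:
{"name": "apply_moves", "arguments": {
  "commands": [
    [[0, 0.43, 0, 0, 1], [0.34, 0.09, 0, 0, 1], [0.34, 0.09, 0, 0, 1], [0.34, 0.09, 0, 0, 1], [0.34, 0.09, 0, 0, 1]]
  ]
}}

```text
time_s: 14.85
position: [0.6221, -0.19, 0.1931]
tool_rot: [[1.0, -0.001, 0.0], [-0.001, -1.0, 0.0], [0.0, -0.0, -1.0]]
wrist_force: [0.1, 0.3, -1.1]
opening: 0.0133
gripper_force: 28.0
```

Emit:
{"name": "apply_moves", "arguments": {
  "commands": [
    [[0, 0, 0, 0, 1]]
  ]
}}

```text
time_s: 14.95
position: [0.6222, -0.19, 0.193]
tool_rot: [[1.0, -0.0, 0.0], [-0.0, -1.0, -0.0], [0.0, 0.0, -1.0]]
wrist_force: [-0.8, -0.5, -0.6]
opening: 0.0131
gripper_force: 28.0
```

```bash
python3 look.py w9
```

```text
t 14.95 foot sieve mm [ 34.94378051 -21.8879877 ] z 0.19297908134201777 F [-0.8 -0.5 -0.6]
[39.900001525878906, -0.20000000298023224] 16 14 -64 231 [299.0, 180.0]
[35.599998474121094, -40.099998474121094] 24 6 38 229 [339.0, 188.0]
[22.0, 35.20000076293945] 12 11 11 198 [262.0, 193.0]
[11.199999809265137, -9.899999618530273] 36 3 0 197 [306.0, 209.0]
[-0.5, 7.599999904632568] 22 3 -1 197 [287.0, 218.0]
```

Emit:
{"name": "apply_moves", "arguments": {
  "commands": [
    [[0, 0, -2.5, 0, 1], [0, 0, -3.0, 0, 1], [-3.5, 0, 0, 0, 1], [-3.5, 0, 0, 0, 1], [-3, 0, 0, 0, 1]]
  ]
}}

```text
time_s: 15.5
position: [0.5204, -0.1897, 0.2481]
tool_rot: [[1.0, -0.0, -0.0], [-0.0, -1.0, -0.0], [-0.0, 0.0, -1.0]]
wrist_force: [-0.2, 0.2, -0.0]
opening: 0.0133
gripper_force: 28.0
```

Emit:
{"name": "apply_moves", "arguments": {
  "commands": [
    [[0, 1.5, 0, 0, 1], [0, 0, 0, 0, 1]]
  ]
}}

```text
time_s: 15.7
position: [0.5216, -0.2064, 0.2486]
tool_rot: [[1.0, -0.002, 0.001], [-0.002, -1.0, -0.001], [0.001, 0.001, -1.0]]
wrist_force: [-0.7, 0.6, -1.0]
opening: 0.0136
gripper_force: 28.0
```

```bash
python3 look.py w10; python3 - <<'E'
import cv2
im=cv2.imread("pics/w10.png");cv2.imwrite("pics/w10c.png",cv2.resize(im[60:230,200:360],None,fx=3.5,fy=3.5,interpolation=3))
E
```

```text
t 15.7 foot sieve mm [-63.15089341 -49.52951932] z 0.24857064100006565 F [-0.7  0.6 -1. ]
[-10.199999809265137, -22.0] 34 10 -48 234 [301.0, 128.0]
[-18.899999618530273, -35.20000076293945] 18 17 -32 231 [312.0, 138.0]
[-43.900001525878906, -16.799999237060547] 17 17 -30 232 [294.0, 158.0]
[-31.700000762939453, -7.0] 31 9 -66 235 [286.0, 146.0]
[-43.5, 19.299999237060547] 17 15 -16 231 [262.0, 154.0]
[44.099998474121094, 1.100000023841858] 15 13 -77 228 [284.0, 74.0]
[26.0, 36.0] 12 10 10 196 [251.0, 88.0]
[-1.399999976158142, 7.599999904632568] 23 3 -1 195 [275.0, 117.0]
[19.200000762939453, -27.600000381469727] 18 2 1 194 [309.0, 101.0]
```

View pics/w10c.png

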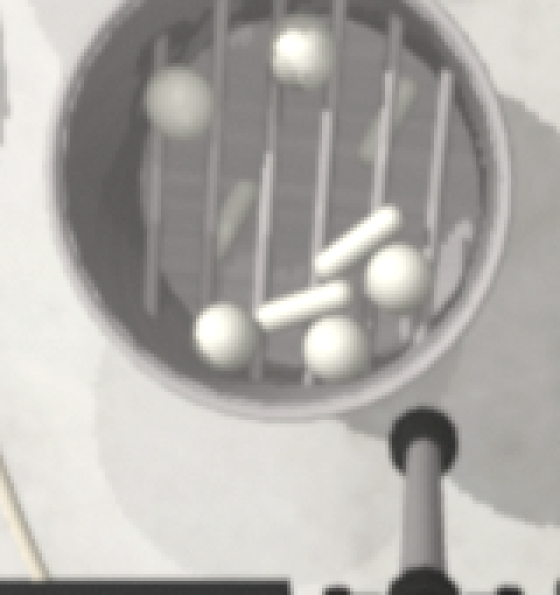

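Two pins already lie in the pan; two are left on the bars, at crop (357,242) and (303,305), and all five balls are there. Next I push the upper-left end of the lower pin.

Emit:
{"name": "apply_moves", "arguments": {
  "commands": [
    [[1.8, -1.9, 0, 0, 1], [1.8, -1.9, 0, 0, 1], [1.9, -1.8, 0, 0, 1], [0, 0, 0, 0, 1], [0, 0, 2.0, 0, 1]]
  ]
}}

```text
time_s: 16.25
position: [0.5798, -0.1488, 0.2308]
tool_rot: [[1.0, 0.002, 0.005], [0.002, -1.0, -0.002], [0.005, 0.002, -1.0]]
wrist_force: [0.4, -0.2, -0.5]
opening: 0.0135
gripper_force: 28.0
```

Emit:
{"name": "apply_moves", "arguments": {
  "commands": [
    [[0, 0, 2.0, 0, 1], [0, 0, 1.5, 0, 1], [0, 0, 0, 0, 1], [-0.35, 0.1, 0, 0, 1], [-0.35, 0.1, 0, 0, 1]]
  ]
}}

```text
time_s: 16.75
position: [0.5698, -0.1512, 0.1933]
tool_rot: [[1.0, -0.001, 0.0], [-0.001, -1.0, -0.0], [0.0, 0.0, -1.0]]
wrist_force: [-0.2, 0.5, -0.7]
opening: 0.0131
gripper_force: 28.0
```

Emit:
{"name": "apply_moves", "arguments": {
  "commands": [
    [[-0.35, 0.1, 0, 0, 1], [-0.35, 0.1, 0, 0, 1], [-0.35, 0.1, 0, 0, 1], [0, 0, 0, 0, 1]]
  ]
}}

```text
time_s: 17.15
position: [0.56, -0.1547, 0.194]
tool_rot: [[1.0, -0.001, 0.003], [-0.001, -1.0, -0.001], [0.003, 0.001, -1.0]]
wrist_force: [2.3, -1.7, -0.8]
opening: 0.0134
gripper_force: 28.0
```

```bash
python3 look.py w11
```

```text
t 17.15 foot sieve mm [-30.92353405   6.17724459] z 0.19396867090756797 F [ 2.3 -1.7 -0.8]
[-5.400000095367432, -18.799999237060547] 68 27 -9 227 [348.0, 164.0]
[-19.899999618530273, -36.79999923706055] 20 19 -49 235 [365.0, 181.0]
[-45.900001525878906, -17.600000381469727] 20 15 -41 217 [342.0, 204.0]
[-45.20000076293945, 17.0] 19 14 13 239 [308.0, 200.0]
[42.29999923706055, -1.100000023841858] 15 14 -50 233 [337.0, 112.0]
[-0.8999999761581421, 8.199999809265137] 29 3 0 199 [321.0, 157.0]
[26.799999237060547, 32.29999923706055] 11 7 52 195 [299.0, 125.0]
[0.5, -44.599998474121094] 11 2 5 195 [376.0, 162.0]
```

Emit:
{"name": "apply_moves", "arguments": {
  "commands": [
    [[0.6, -0.4, 0, 0, 1], [0.6, -0.4, 0, 0, 1], [0, 0, -2.7, 0, 1], [0, 0, -2.8, 0, 1], [-3.5, 2.5, 0, 0, 1]]
  ]
}}

```text
time_s: 17.7
position: [0.5405, -0.1692, 0.2523]
tool_rot: [[1.0, 0.004, 0.007], [0.004, -1.0, -0.001], [0.007, 0.001, -1.0]]
wrist_force: [-0.6, -1.8, -0.2]
opening: 0.0134
gripper_force: 28.0
```

Emit:
{"name": "apply_moves", "arguments": {
  "commands": [
    [[-2.5, 3.0, 0, 0, 1], [0, 0, 0, 0, 1], [0, 0, 0, 0, 1]]
  ]
}}

```text
time_s: 18.0
position: [0.511, -0.2007, 0.2477]
tool_rot: [[1.0, -0.002, -0.001], [-0.002, -1.0, 0.001], [-0.001, -0.001, -1.0]]
wrist_force: [-0.3, 0.8, -0.8]
opening: 0.0133
gripper_force: 28.0
```

```bash
python3 look.py w12 200
```

```text
t 18.0 foot sieve mm [-74.33935018 -45.13783405] z 0.2477002272968571 F [-0.3  0.8 -0.8]
[-18.399999618530273, -34.79999923706055] 17 16 -40 235 [317.0, 127.0]
[-43.5, -16.5] 17 16 -29 235 [298.0, 148.0]
[-8.300000190734863, -21.100000381469727] 32 8 -49 241 [306.0, 116.0]
[-43.0, 19.5] 17 13 -14 236 [267.0, 144.0]
[44.0, 1.399999976158142] 14 13 -43 234 [289.0, 63.0]
```

Emit:
{"name": "apply_moves", "arguments": {
  "commands": [
    [[2.6, -1.25, 0, 0, 1], [2.6, -1.25, 0, 0, 1], [2.6, -1.25, 0, 0, 1], [0, 0, 0, 0, 1], [0, 0, 2.0, 0, 1]]
  ]
}}

```text
time_s: 18.55
position: [0.5918, -0.1624, 0.2303]
tool_rot: [[1.0, 0.002, 0.004], [0.002, -1.0, -0.002], [0.004, 0.002, -1.0]]
wrist_force: [0.1, -0.3, -0.2]
opening: 0.0131
gripper_force: 28.0
```

Emit:
{"name": "apply_moves", "arguments": {
  "commands": [
    [[0, 0, 2.0, 0, 1], [0, 0, 1.5, 0, 1], [0, 0, 0, 0, 1], [-0.31, 0.21, 0, 0, 1], [-0.31, 0.21, 0, 0, 1]]
  ]
}}

```text
time_s: 19.05
position: [0.583, -0.1676, 0.1933]
tool_rot: [[1.0, -0.0, 0.0], [-0.0, -1.0, -0.0], [0.0, 0.0, -1.0]]
wrist_force: [0.1, -0.6, -0.7]
opening: 0.0127
gripper_force: 28.0
```

Emit:
{"name": "apply_moves", "arguments": {
  "commands": [
    [[-0.31, 0.21, 0, 0, 1], [-0.31, 0.21, 0, 0, 1], [-0.31, 0.21, 0, 0, 1], [0, 0, 0, 0, 1]]
  ]
}}

```text
time_s: 19.45
position: [0.5741, -0.1736, 0.1937]
tool_rot: [[1.0, -0.001, 0.002], [-0.001, -1.0, 0.001], [0.002, -0.001, -1.0]]
wrist_force: [1.5, 2.9, 0.6]
opening: 0.0132
gripper_force: 28.0
```

```bash
python3 look.py w13 200
```

```text
t 19.45 foot sieve mm [-14.72214788 -11.04666845] z 0.19374831537634027 F [1.5 2.9 0.6]
[-44.400001525878906, 18.100000381469727] 18 14 3 240 [288.0, 213.0]
[42.0, -0.4000000059604645] 15 14 -54 237 [316.0, 127.0]
[-19.5, -37.900001525878906] 17 12 60 237 [347.0, 195.0]
[-6.300000190734863, -27.0] 12 10 -20 239 [337.0, 181.0]
[-43.70000076293945, -23.100000381469727] 15 6 9 224 [329.0, 216.0]
[24.100000381469727, 35.0] 9 7 14 205 [277.0, 142.0]
[18.600000381469727, -9.699999809265137] 18 2 0 205 [323.0, 153.0]
[-3.200000047683716, 7.800000190734863] 14 2 0 202 [303.0, 174.0]
```

Emit:
{"name": "apply_moves", "arguments": {
  "commands": [
    [[0.4, -0.3, 0, 0, 1], [0, 0, -2.7, 0, 1], [0, 0, -2.8, 0, 1], [-3.0, 1.5, 0, 0, 1], [-3.0, 1.5, 0, 0, 1]]
  ]
}}

```text
time_s: 20.0
position: [0.5178, -0.2015, 0.2489]
tool_rot: [[1.0, 0.001, 0.001], [0.001, -1.0, -0.002], [0.001, 0.002, -1.0]]
wrist_force: [-0.8, -0.5, -1.2]
opening: 0.0133
gripper_force: 28.0
```

Emit:
{"name": "apply_moves", "arguments": {
  "commands": [
    [[-0.5, 0, 0, 0, 1], [0, 0, 0, 0, 1], [0, 0, 0, 0, 1]]
  ]
}}

```text
time_s: 20.3
position: [0.5133, -0.2008, 0.248]
tool_rot: [[1.0, -0.001, 0.0], [-0.001, -1.0, -0.0], [0.0, 0.0, -1.0]]
wrist_force: [-0.2, -0.1, -0.9]
opening: 0.0135
gripper_force: 28.0
```

```bash
python3 look.py w14 195;echo; python3 - <<'E'
from h import *
im=cv2.cvtColor(cv2.imread("pics/w14.png"),4);w=camera_params("wrist")
charge(im,w,(.596,-.163),np.radians(-6.5),150)
E
```

```text
t 20.3 foot sieve mm [-72.09570951 -44.93311804] z 0.24796749176165003 F [-0.2 -0.1 -0.9]
[-21.200000762939453, -35.0] 17 16 -42 233 [317.0, 132.0]
[-43.599998474121094, -16.799999237060547] 17 16 -30 234 [298.0, 150.0]
[-43.0, 19.100000381469727] 17 15 -19 233 [267.0, 146.0]
[43.79999923706055, 1.0] 14 14 -42 231 [290.0, 66.0]
[26.200000762939453, 35.900001525878906] 9 6 3 199 [256.0, 79.0]
[-3.4000000953674316, 7.400000095367432] 18 2 -2 198 [280.0, 111.0]
[19.799999237060547, -10.100000381469727] 14 2 1 199 [298.0, 91.0]

[-12.399999618530273, -28.0] 96 49 -9 191 [311.0, 123.0]
[-30.200000762939453, 13.5] 67 20 -14 195 [273.0, 135.0]
[25.299999237060547, 35.70000076293945] 20 20 26 178 [256.0, 80.0]
[43.70000076293945, -0.30000001192092896] 20 19 -34 202 [291.0, 66.0]
[-25.5, 0.8999999761581421] 17 8 11 167 [284.0, 132.0]
[-6.5, 17.399999618530273] 22 6 -19 161 [271.0, 113.0]
[-8.600000381469727, -16.0] 20 5 8 160 [301.0, 118.0]
[34.70000076293945, -32.599998474121094] 9 4 -9 158 [320.0, 79.0]
[-0.6000000238418579, 24.5] 17 1 4 152 [265.0, 106.0]
```

B has dropped as well. I confirm with one picture.

```bash
python3 - <<'E'
import cv2
im=cv2.imread("pics/w14.png");cv2.imwrite("pics/w14c.png",cv2.resize(im[50:230,200:370],None,fx=3.3,fy=3.3,interpolation=3))
E
```

```text
(no output)
```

View pics/w14c.png

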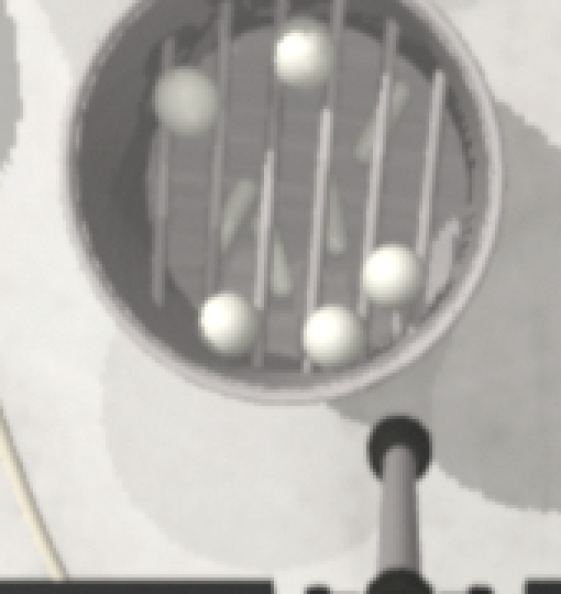

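All four pins lie in the pan and the five balls are on the bars. Next I locate the beaker for the return, numerically.

```bash
python3 - <<'E'
from h import *
T=camera_params("top")
def f(im):
    r=im[180:230,238:296].astype(int); g=(r[...,1]-r[...,2])  # bgr: green - red
    m=(g>6).astype(np.uint8); n,l,st,ce=cv2.connectedComponentsWithStats(m); i=1+st[1:,4].argmax(); pts=np.argwhere(l==i)[:,::-1].astype(np.float32)
    c,R=cv2.minEnclosingCircle(pts); c=np.array(c)+[238,180]; print(st[i],c,R,onz(T,c,.09),onz(T,c,.05)); 
f(cv2.imread("pics/top0.png"));im=cv2.cvtColor(grab_frame("top"),4);cv2.imwrite("pics/top1.png",im);f(im)
s=state();print(s["time_s"],s["position"])
E
```

```text
[39 30  2  2  2] [277.5 210.5] 0.7072067856788635 [0.50426567 0.1210949  0.09      ] [0.50606006 0.12553534 0.05      ]
[38 25  1  1  1] [276. 205.] 9.999999747378752e-05 [0.51803558 0.12490012 0.09      ] [0.52032822 0.12947824 0.05      ]
20.4 [ 0.51347634 -0.20056113  0.24787486]
```

```bash
python3 - <<'E'
from h import *
T=camera_params("top")
for n in("top0","top1"):
    im=cv2.GaussianBlur(cv2.imread(f"pics/{n}.png"),(0,0),1.0).astype(int)
    d=im[...,1]-im[...,2]; print(n,d[204,244:292].tolist()); print(d[180:230,258].tolist())
    r=d[178:232,240:296]; m=(r>=4).astype(np.uint8);k,l,st,ce=cv2.connectedComponentsWithStats(m); i=1+st[1:,4].argmax()
    pts=np.argwhere(l==i)[:,::-1].astype(np.float32);c,R=cv2.minEnclosingCircle(pts);c=np.array(c)+[240,178]
    print(st[i],c,R,onz(T,c,.07))
E
```

```text
top0 [-3, -3, -3, -3, -2, -2, -1, 0, 1, 1, 1, 0, 1, 2, 2, 2, 2, 1, 0, -1, -2, -3, -2, -2, -1, 1, 1, 1, 2, 1, 3, 3, 3, 4, 2, 1, -1, -2, -2, -3, -3, -3, -3, -3, -3, -3, -3, -3]
[-3, -3, -3, -3, -3, -2, -2, -2, -3, -3, -3, -2, 0, 2, 2, 1, 1, 1, 0, 0, 0, -1, 0, 1, 2, 1, 1, 1, 1, 1, 1, 1, 1, 1, 2, 1, 0, -1, -1, -3, -3, -3, -2, -2, -2, -3, -3, -2, -2, -2]
[36 23  2  6  8] [276.5 203.5] 2.549609661102295 [0.52300093 0.12592972 0.07      ]
top1 [-3, -3, -4, -3, -3, -3, -2, 1, 2, 1, 1, 1, 0, 1, 2, 3, 3, 4, 3, 3, 3, 3, 3, 3, 3, 2, 3, 3, 2, 3, 3, 4, 4, 3, 3, 1, -1, -2, -3, -4, -3, -3, -3, -3, -3, -3, -3, -4]
[-3, -3, -3, -3, -3, -3, -3, -4, -4, -4, -3, -3, -1, 2, 2, 2, 1, 0, 0, 0, 0, 1, 0, 1, 2, 1, 2, 1, 2, 2, 2, 1, 1, 1, 2, 1, -1, -2, -3, -2, -2, -3, -2, -2, -2, -3, -4, -4, -3, -3]
[28 25 10 13 39] [272. 209.] 7.211202621459961 [0.50903012 0.1373377  0.07      ]
```

The top image puts the beaker's rim at columns 251–276 and row 204, so it stands unmoved at about (0.5205, 0.156). I carry the rod back.

Emit:
{"name": "apply_moves", "arguments": {
  "commands": [
    [[0, 0, -1.2, 0, 1], [0, -2, 0, 0, 1], [0, -4.5, 0, 0, 1], [0, -4.5, 0, 0, 1], [0, -4.5, 0, 0, 1]]
  ]
}}

```text
time_s: 20.9
position: [0.5133, -0.0443, 0.2611]
tool_rot: [[1.0, -0.001, 0.001], [-0.001, -1.0, -0.0], [0.001, 0.0, -1.0]]
wrist_force: [-0.3, 0.7, 0.4]
opening: 0.0131
gripper_force: 28.0
```

Emit:
{"name": "apply_moves", "arguments": {
  "commands": [
    [[0, -4.5, 0, 0, 1], [0, -4.5, 0, 0, 1], [0, -4.5, 0, 0, 1], [0, -4.5, 0, 0, 1], [0, -2, 0, 0, 1]]
  ]
}}

```text
time_s: 21.4
position: [0.5129, 0.1582, 0.2612]
tool_rot: [[1.0, 0.003, 0.001], [0.003, -1.0, 0.001], [0.001, -0.001, -1.0]]
wrist_force: [0.2, -0.1, -1.5]
opening: 0.0133
gripper_force: 28.0
```

Emit:
{"name": "apply_moves", "arguments": {
  "commands": [
    [[0, 0, 0, 0, 1], [0, 0, 0, 0, 1]]
  ]
}}

```text
time_s: 21.6
position: [0.5132, 0.1545, 0.2606]
tool_rot: [[1.0, 0.001, 0.0], [0.001, -1.0, -0.001], [0.0, 0.001, -1.0]]
wrist_force: [0.2, 0.4, -0.5]
opening: 0.0135
gripper_force: 28.0
```

```bash
python3 - <<'E'
from h import *
s=state();w=camera_params("wrist");im=grab_frame("wrist");cv2.imwrite("pics/w15.png",im[:,:,::-1]);print(s["time_s"],s["position"],s["wrist_force"])
b=cv2.GaussianBlur(im,(0,0),1.).astype(int);d=b[...,1]-b[...,0]
print("px rim",proj(w,[.5205,.156,.09]),"foot px ~320.5,187")
for v in(160,175,190,205):print(v,"".join("#" if x>=2 else "." for x in d[v,260:390]))
E
```

```text
21.6 [0.51318661 0.15451833 0.2605896 ] [ 0.20373948  0.36692706 -0.54730866]
px rim [320.03383268 179.40381843] foot px ~320.5,187
160 ....................................###################################################...........................................
175 ...............................#############################################################......................................
190 ..................................##################.................####################.........................................
205 ..................................................#.###...........#####...........................................................
```

Emit:
{"name": "apply_moves", "arguments": {
  "commands": [
    [[0, 0, 2.5, 0, 1], [0, 0, 2.5, 0, 1], [0, 0, 2.5, 0, 1], [0, 0, 2.5, 0, 1], [0, 0, 1.2, 0, 1]]
  ]
}}

```text
time_s: 22.15
position: [0.5119, 0.1525, 0.1458]
tool_rot: [[1.0, -0.003, -0.003], [-0.003, -1.0, -0.001], [-0.003, 0.001, -1.0]]
wrist_force: [-0.0, -1.2, -1.4]
opening: 0.0132
gripper_force: 28.0
```

Emit:
{"name": "apply_moves", "arguments": {
  "commands": [
    [[0, 0, 0.2, 0, 1], [0, 0, 0.1, 0, 1], [0, 0, 0, 0, 1]]
  ]
}}

```text
time_s: 22.45
position: [0.514, 0.154, 0.1465]
tool_rot: [[1.0, -0.001, 0.002], [-0.001, -1.0, 0.0], [0.002, -0.0, -1.0]]
wrist_force: [0.2, 0.1, -0.2]
opening: 0.0134
gripper_force: 28.0
```

Emit:
{"name": "apply_moves", "arguments": {
  "commands": [
    [[0, 0, 0.1, 0, 1], [0, 0, 0.1, 0, 1], [0, 0, 0, 0, 1]]
  ]
}}

```text
time_s: 22.75
position: [0.5131, 0.1542, 0.1434]
tool_rot: [[1.0, -0.0, 0.001], [-0.0, -1.0, 0.0], [0.001, -0.0, -1.0]]
wrist_force: [-0.5, 0.6, -0.3]
opening: 0.0132
gripper_force: 28.0
```

Emit:
{"name": "apply_moves", "arguments": {
  "commands": [
    [[0, 0, 0.1, 0, 1], [0, 0, 0, 0, 1]]
  ]
}}

```text
time_s: 22.95
position: [0.5131, 0.1542, 0.1422]
tool_rot: [[1.0, -0.0, 0.0], [-0.0, -1.0, 0.0], [0.0, -0.0, -1.0]]
wrist_force: [0.8, 0.6, -0.8]
opening: 0.0133
gripper_force: 28.0
```

Emit:
{"name": "apply_moves", "arguments": {
  "commands": [
    [[0, 0, 0.1, 0, 1], [0, 0, 0, 0, 1]]
  ]
}}

```text
time_s: 23.15
position: [0.5135, 0.1542, 0.142]
tool_rot: [[1.0, -0.0, 0.001], [-0.0, -1.0, 0.0], [0.001, -0.0, -1.0]]
wrist_force: [-0.9, 0.3, 5.1]
opening: 0.0133
gripper_force: 28.0
```

Emit:
{"name": "apply_moves", "arguments": {
  "commands": [
    [[0, 0, 0, 0, 1], [0, 0, 0, 0, 1], [-0.8, 0, 0, 0, 1], [-0.8, 0, 0.05, 0, 1], [-0.8, 0, 0.1, 0, 1]]
  ],
  "force": 5
}}

```text
time_s: 23.65
position: [0.4882, 0.1542, 0.1394]
tool_rot: [[1.0, -0.001, -0.0], [-0.001, -1.0, 0.0], [-0.0, -0.0, -1.0]]
wrist_force: [0.6, 0.5, 2.5]
opening: 0.0136
gripper_force: 5.0
```

Emit:
{"name": "apply_moves", "arguments": {
  "commands": [
    [[-0.7, 0, 0.1, 0, 1], [-0.6, 0, 0.1, 0, 1], [0, 0, 0, 0, 1]]
  ]
}}

```text
time_s: 23.95
position: [0.475, 0.1543, 0.1373]
tool_rot: [[1.0, -0.0, -0.001], [-0.0, -1.0, 0.0], [-0.001, -0.0, -1.0]]
wrist_force: [-0.5, 0.8, 1.1]
opening: 0.0138
gripper_force: 5.0
```

Leaned without trouble. Now I release it and lift clear.

Emit:
{"name": "apply_moves", "arguments": {
  "commands": [
    [[0, 0, 0, 0, 0.6], [0, 0, 0, 0, 0.5], [0, 0, 0, 0, 0.2], [0, 0, 0, 0, -1], [0, 0, 0, 0, -1]]
  ]
}}

```text
time_s: 24.45
position: [0.4759, 0.154, 0.1373]
tool_rot: [[1.0, -0.001, -0.0], [-0.001, -1.0, -0.0], [-0.0, 0.0, -1.0]]
wrist_force: [-0.4, -0.2, 0.1]
opening: 0.0378
gripper_force: 0.0
```

Emit:
{"name": "apply_moves", "arguments": {
  "commands": [
    [[0, 0, 0, 0, -1], [0, 0, 0, 0, -1], [0, 0, 0, 0, -1], [0, 0, -1, 0, -1], [0, 0, -2, 0, -1]]
  ]
}}

```text
time_s: 24.95
position: [0.4747, 0.1539, 0.1668]
tool_rot: [[1.0, -0.001, -0.003], [-0.001, -1.0, -0.001], [-0.003, 0.001, -1.0]]
wrist_force: [0.2, 1.2, -1.3]
opening: 0.078
gripper_force: 0.0
```

Emit:
{"name": "apply_moves", "arguments": {
  "commands": [
    [[0, 0, -3, 0, -1], [0, 0, -3, 0, -1], [0, 0, -3, 0, -1], [-3, 0, 0, 0, -1], [-3, 0, 0, 0, -1]]
  ]
}}

```text
time_s: 25.45
position: [0.4163, 0.1542, 0.2597]
tool_rot: [[1.0, -0.001, 0.003], [-0.001, -1.0, 0.001], [0.003, -0.001, -1.0]]
wrist_force: [-0.8, 0.2, -0.4]
opening: 0.0871
gripper_force: 0.0
```

```bash
python3 - <<'E'
from h import *
s=state();print(s["time_s"],s["position"],s["opening"],s["wrist_force"])
w=camera_params("wrist");im=grab_frame("wrist");cv2.imwrite("pics/w16.png",im[:,:,::-1])
b=cv2.GaussianBlur(im,(0,0),1.).astype(int);d=b[...,1]-b[...,0];g=cv2.cvtColor(im,cv2.COLOR_RGB2GRAY)
u,v=proj(w,[.5205,.156,.09]).round().astype(int);print(u,v)
for r in range(max(0,v-50),min(225,v+100),4):print(r,"".join("@" if g[r,c]<60 else "#" if d[r,c]>=2 else "." for c in range(u-60,u+60,2)))
E
```

```text
25.45 [0.41630833 0.15417786 0.25969812] 0.08705913157228544 [-0.79447309  0.18248158 -0.41485157]
320 86
36 ............................................................
40 ............................................................
44 ............................................................
48 ......................................#.....................
52 ........................##################..................
56 .....................#####################..................
60 ...................#######################..................
64 ..................#########################.................
68 .................############################...............
72 ................##############################..............
76 ...............###############################..............
80 ...............################################.............
84 ..............#################################.............
88 ...............#############@@@@@@#############.............
92 ...............#############@@...@#############.............
96 ...............##############..
[... 759 characters left out ...]
...............@@@@@@@............................
148 ........................@@@@@@@@............................
152 ........................@@@@@@@@............................
156 .........................@@@@@@.............................
160 ............................................................
164 ............................................................
168 ............................................................
172 ............................................................
176 ............................................................
180 ............................................................
184 ............................................................
```

Emit:
{"name": "apply_moves", "arguments": {
  "commands": [
    [[0, 0, 0, 0, -1], [0, 0, 0, 0, -1], [0, 0, 0, 0, -1], [0, 0, 0, 0, -1], [0, 0, 0, 0, -1]]
  ]
}}

```text
time_s: 26.0
position: [0.4163, 0.1541, 0.2573]
tool_rot: [[1.0, -0.001, -0.001], [-0.001, -1.0, -0.0], [-0.001, 0.0, -1.0]]
wrist_force: [0.0, 0.3, -0.0]
opening: 0.087
gripper_force: 0.0
```

```bash
python3 -c "
from plant import *
print(finish_job())"
```

```text
the job is handed in; nothing more can be done
None
```

I handed the job in at 26 s, but `finish_job` returned no verdict; by the last camera views all four pins are in the pan, the five balls are on the bars, and the rod stands released in the beaker.

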